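# Empty the raised cup and hold it over its holding ring

## Task

Pick up the open steel cup, tip all four brass nuggets out of it into the grey tray and turn it upright again. Then carry it over the rack of standing punches and finish while still holding it upright and at rest, centred about 10 mm above the larger of the two steel holding rings and not touching it, so that the smith can sight the fit before it is seated: do not put it down or let go. Do not touch the punch rack, and leave the hammer, the closed jar and the smaller ring alone.

Things in the scene. Friction and masses are not known exactly. Their poses are not given: they have to be found in the camera images.
- cup: open straight-sided round steel cup, 60 mm outside diameter, 80 mm high, wall 3 mm, floor 4 mm, about 0.25 kg, standing upright on the bench with the four nuggets loose inside; origin at the centre of its underside, z towards its mouth
- cup_rim (a point): centre of the cup's mouth, 80 mm above its underside
- nugget0: brass nugget, one of four alike: a rounded lump 20 x 16 x 16 mm, 20 g, rolls easily; starts inside the cup; origin at the middle of its underside as it lay at the start
- nugget1: brass nugget, one of four alike: a rounded lump 20 x 16 x 16 mm, 20 g, rolls easily; starts inside the cup; origin at the middle of its underside as it lay at the start
- nugget2: brass nugget, one of four alike: a rounded lump 20 x 16 x 16 mm, 20 g, rolls easily; starts inside the cup; origin at the middle of its underside as it lay at the start
- nugget3: brass nugget, one of four alike: a rounded lump 20 x 16 x 16 mm, 20 g, rolls easily; starts inside the cup; origin at the middle of its underside as it lay at the start
- tray: grey open tray, 150 mm (its x) by 160 mm (its y) outside, 45 mm high, walls 4 mm, fixed to the bench; origin at the centre of its underside
- rack: dark wood block 280 mm (its x) by 50 mm by 45 mm high with a row of seven thin steel punches standing fast in it, their tops up to 130 mm above the bench; stands between the tray and the rings, fixed; origin at the centre of its underside. Not to be touched
- nest: the larger holding ring: a square light wood block 110 x 110 x 45 mm with a dark steel ring fixed on it, ring 25 mm high, 100 mm outside and 74 mm inside diameter, open above; stands on the bench, does not move; origin at the centre of its underside, z up
- nest_mouth (a point): the larger ring: centre of the ring's opening at its top edge, 70 mm above the bench
- small_nest: the smaller holding ring, not to be touched: a square light wood block 110 x 110 x 45 mm with a dark steel ring fixed on it, ring 25 mm high, 58 mm outside and 32 mm inside diameter, open above; stands on the bench, does not move; origin at the centre of its underside. It and the larger ring may stand in either place
- hammer: small hammer 200 mm long lying on the bench on the rings' side of the rack, 0.4 kg; leave alone
- jar: closed glass jar with steel lid, 60 mm diameter, 80 mm high, 0.25 kg; leave alone; origin at the centre of its underside
Not all that is in view belongs to the job. Of the things shaped like the tray, the grey one is meant.

How it is judged:
By the outcome, as a careful person would: the job done as asked, in the order asked, and still so for the second after the job is handed in, while the arm keeps its last pose, push and grip.
It also fails if it takes over 51 s, if anything falls off the work surface, if the arm or the gripper's body presses on something with over 40 N, if the wrist force passes 120 N, or if a joint passes its speed limit or range.

## Robot

A 6-joint arm with a two-finger parallel gripper is mounted at the origin on the work surface. World frame = base frame: x ahead of the robot, y to its left, z up, the work surface at z = 0. Lengths are in m, angles in degrees, forces in N, time in s.
With the tool pointing down it reaches from about 0.375 to 0.75 m from the base axis. Payload 9 kg.
Tool frame: the origin (TCP) lies where the fingers leave the gripper's body, on its centre line; the fingertips stand 73 mm ahead of it and the grasp point (between the pads) lies 54 mm ahead of it (robot.tip_reach is the distance from the TCP to the fingertips, in m); z points along the fingers, y is the line along which they close (so a half turn about z gives the same grasp; the last joint's range is limited). The gripper opens to 85 mm and grips with 20 to 120 N. Pads are 22 mm wide; open, the fingers measure 114 mm over their backs; the gripper's body (76 mm by 85 mm) begins 54 mm behind the grasp point. The pads swing forward as they close: fully open they stand 13 mm farther back than shut.
Start: joints at [-82.718, 5.964, 5.575, 89.605, 0, 77.527], TCP at [0.203, -0.565, 0.304] pointing down, gripper open.
Joint ranges: [-171.21, 171.21], [-48.23, 106.86], [-62.78, 66.21], [-105.2, 120.99], [-86.42, 89.51], [-180, 180]. Speed limits (degrees/s): [127.2, 127.2, 147.25, 180, 180, 180].

## Interface

Orientations are given as [roll, pitch, yaw] about the fixed x, y, z axes, in that order (R = Rz(yaw) Ry(pitch) Rx(roll)).
In Python, from plant import robot gives the robot as it stands. Calls block until the motion is done:
- robot.move_pose(position, orientation): joint-space move of the TCP to a pose.
- robot.line_to(position, vel=0.15, rotation=None, guard=None): straight line of the TCP; rotation=None keeps the orientation; vel is the mean speed in m/s. With guard (N) it stops when the force on the tool has changed by that much, and returns True; else False.
- robot.goto_joints(angles): joint-space move.
- robot.set_gripper(opening): finger opening in m; the grip force is fixed at half the most; returns when the fingers have stopped.
- robot.pause(seconds).
- robot.ik(position, orientation): joint angles nearest the present ones, or None.
- robot.observe(): the state.
- robot.grab_frame(name): name is "scene" or "top"; returns the picture (420x560x3 uint8, blue, green, red); there is no depth.
- robot.get_calibration(name): a dict with "vertical_fov" (degrees; the focal length in pixels is half the picture's height over the tangent of half this angle, whatever the lens; pixels are square), "cx", "cy" (the principal point, pixels), "rvec" (rotation vector, rad) and "tvec" (3), from world to camera coordinates, as OpenCV has them. Camera axes: x right, y down, z forward; pixel columns grow to the right and rows downward; lengths in m; the calibration is good to about 2 mm. A picture is of the moment at which its call begins. get_calibration takes no time and is no camera call.
A pose or a line that the arm cannot do raises robot.IKError and nothing moves.
- robot.job_done(): hands the job in; it is judged then, once.
The state is a dict: "time": time; "q": joint angles; "qvel": joint speeds; "joint_torque": joint torques, N m; "tool_pos": TCP position; "tcp_rot": TCP orientation; "ft_force": force on the tool from outside, world axes, zero at the start; "torque": the same for the moment, N m; "gripper_width": finger opening in m; "gripper_force": force on a finger pad.
Only numpy, scipy, OpenCV 4.12 (cv2) and the standard library are available. Lean on these libraries where they do the work, as an engineer would, in place of code of your own. Each camera call takes 0.05 s, during which the arm holds its last target. There are 200 camera calls.

## Working session

There is one attempt and no reset: what is moved stays moved. The work goes in short steps, each a Python script; the robot and the scene stay as the last script left them, time stands still between calls to the robot, and variables do not carry over. Pictures are saved under pics/ and viewed, at most 10 in all, crops included, and the job is handed in when it is done.

```bash
ls; mkdir -p pics
cat > h.py <<'E'
import numpy as np, cv2
from plant import robot
def cal(n):
    c=robot.get_calibration(n); f=210/np.tan(np.radians(c["vertical_fov"])/2)
    K=np.array([[f,0,c["cx"]],[0,f,c["cy"]],[0,0,1]])
    return K,np.array(c["rvec"],float),np.array(c["tvec"],float),c
def ray(n,uv,z):
    K,r,t,c=cal(n); d=np.array(c.get("dist",np.zeros(5)),float)
    p=cv2.undistortPoints(np.array([[uv]],float),K,d)[0,0]
    R=cv2.Rodrigues(r)[0]; o=-R.T@t; v=R.T@np.array([p[0],p[1],1])
    return o+v*(z-o[2])/v[2]
def proj(n,P):
    K,r,t,c=cal(n)
    return cv2.projectPoints(np.array(P,float).reshape(-1,3),r,t,K,np.array(c.get("dist",np.zeros(5)),float))[0][:,0]
E
python3 - <<'E'
from h import *
for n in("scene","top"):
    im=robot.grab_frame(n); cv2.imwrite(f"pics/{n}0.png",cv2.resize(im,(800,600),interpolation=cv2.INTER_CUBIC)); np.save(f"pics/{n}0.npy",im); print(robot.get_calibration(n))
print(robot.observe())
E
```

```text
pics
{'vertical_fov': 47.97937508814857, 'cx': 290.11305917200315, 'cy': 212.13275168567074, 'rvec': array([ 1.91250846,  1.11813798, -0.6335975 ]), 'tvec': array([-0.25990161, -0.23191634,  1.69353041])}
{'vertical_fov': 43.224724374986174, 'cx': 276.93623008383815, 'cy': 202.77823996957127, 'rvec': array([ 2.14932209, -2.07737623,  0.21076514]), 'tvec': array([-0.0328746 ,  0.59486048,  1.26326371])}
{'time': 0.1, 'q': array([-8.27166383e+01,  5.99479909e+00,  5.53417029e+00,  8.96062298e+01,
       -1.47815602e-03,  7.75248321e+01]), 'qvel': array([ 0.0415511 , -0.00688079,  0.17827116,  0.05962609,  0.09383012,
        0.04875493]), 'joint_torque': array([ 5.73088095e-03, -5.58211076e+01,  5.04717135e+01,  1.32167272e-02,
       -2.24285009e-04, -6.36242802e-06]), 'tool_pos': array([ 0.20279158, -0.56446767,  0.30322962]), 'tcp_rot': array([-1.79934401e+02, -1.29992997e-02,  1.97585230e+01]), 'ft_force': array([0.07029668, 0.32732283, 1.05692379]), 'torque': array([-0.00847391,  0.02761408,  0.04346485]), 'gripper_force': 0.0, 'gripper_width': 0.08548940112082222}
```

View pics/scene0.png

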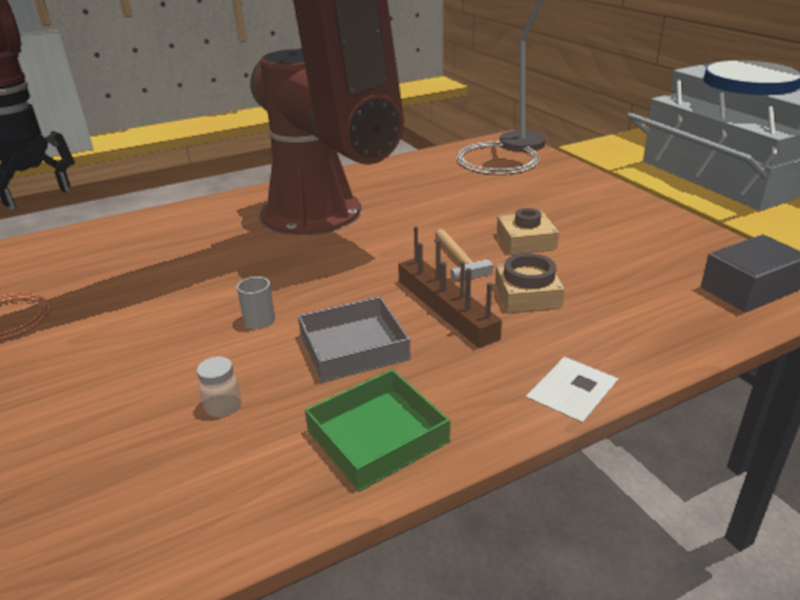

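View pics/top0.png

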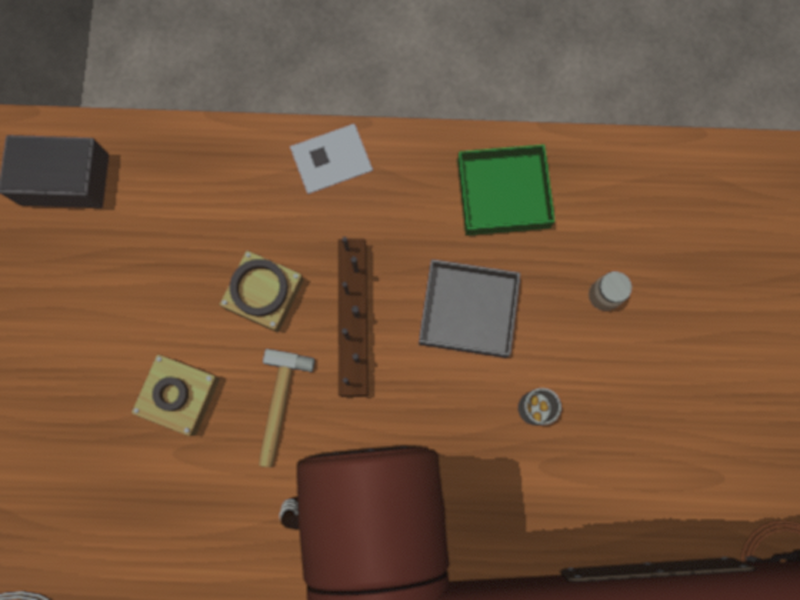

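Scene view: cup at (257,303), jar (219,387), grey tray (355,337), green tray (378,428), large ring (530,268), small ring (528,217). Top view: open cup with the brass lumps at (541,407), grey tray (470,309), rack (354,318), large ring (259,288), small ring (170,394), hammer (285,400).
What could be confused: cup (541,407) against closed jar (613,289), grey tray against green tray (506,190), large ring against small ring. I choose the open cup with the nuggets, the grey tray and the large ring, and check them in a close crop.

Run:
```python
from h import *
im=np.load("pics/top0.npy")
def crop(x,y,w,h,s): return cv2.resize(im[y:y+h,x:x+w],(w*s,h*s),interpolation=cv2.INTER_CUBIC)
a=crop(345,255,66,66,6); b=crop(150,170,66,66,6)
cv2.imwrite("pics/crop.png",np.hstack([a,b]))
s=1.4286
def p(name,u,v,z): print(name,ray("top",(u/s,v/s),z).round(4))
p("cup rim",541,406,.08);p("jar top",614,289,.08)
for i,(u,v) in enumerate([(432,262),(520,272),(511,356),(420,346)]): p("tray top",u,v,.045)
p("ring",259,287,.07);p("small",170,394,.07)
for u,v in [(339,239),(366,239),(368,396),(339,396)]: p("rack",u,v,.045)
for u,v in [(345,241),(354,265),(345,288),(354,311),(345,334),(355,357),(345,381)]: p("punch",u,v,.13)
p("hammer",265,355,.03);p("hammer",314,367,.03);p("hh",267,465,.02)
K,r,t,c=cal("top");print(-cv2.Rodrigues(r)[0].T@t)
```

```text
cup rim [ 0.4018 -0.2619  0.08  ]
jar top [ 0.6056 -0.3885  0.08  ]
tray top [ 0.6513 -0.0756  0.045 ]
tray top [ 0.6384 -0.2323  0.045 ]
tray top [ 0.4881 -0.2168  0.045 ]
tray top [ 0.5001 -0.0583  0.045 ]
ring [0.5903 0.2245 0.07  ]
small [0.4012 0.3616 0.07  ]
rack [0.688  0.0921 0.045 ]
rack [0.6897 0.0437 0.045 ]
rack [0.4107 0.0286 0.045 ]
rack [0.409  0.0784 0.045 ]
punch [0.6617 0.0746 0.13  ]
punch [0.6209 0.0576 0.13  ]
punch [0.5814 0.0707 0.13  ]
punch [0.5433 0.0541 0.13  ]
punch [0.5047 0.0671 0.13  ]
punch [0.4676 0.0491 0.13  ]
punch [0.4282 0.0635 0.13  ]
hammer [0.4769 0.2131 0.03  ]
hammer [0.4588 0.1258 0.03  ]
hh [0.2886 0.1984 0.02  ]
[ 0.33020194 -0.02139689  1.35693912]
```

View pics/crop.png

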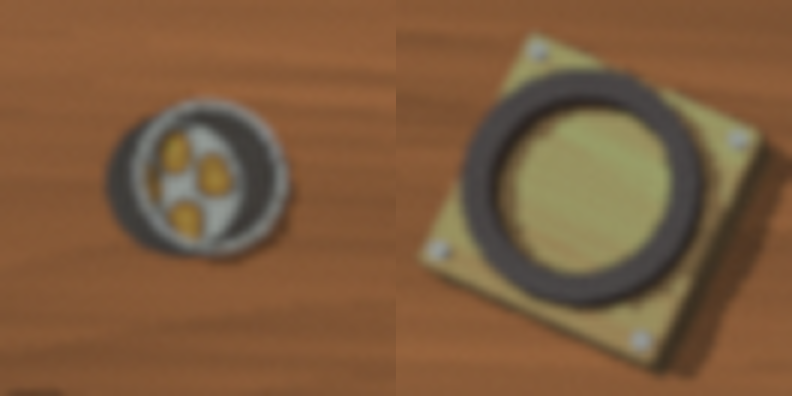

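Crop: left is the open cup, rim centred at (210,177), with the lumps visible inside. Right is the large ring, centred at (582,188), 40 px across, which matches 100 mm. Measured sizes agree with those given (tray 151 x 158 mm, rack 279 mm). I'll use a near-horizontal side grasp so that joint 6 alone does the pouring; IK check first.

```bash
cat >> h.py <<'E'
from scipy.spatial.transform import Rotation as Ro
G=0.050
def tool(g,psi,th,phi):
    "TCP position and rpy for grasp point g, heading psi, th deg below horizontal, roll phi"
    R=Ro.from_euler('z',psi,degrees=True)*Ro.from_euler('y',90+th,degrees=True)*Ro.from_euler('z',phi,degrees=True)
    return (np.array(g)-G*R.as_matrix()[:,2]).round(5), R.as_euler('xyz',degrees=True)
E
python3 - <<'E'
from h import *
print("cup",ray("top",(379.6,284.1),.08),"nest",ray("top",(180.67,200.83),.07))
C=[.402,-.262];N=[.59,.2245];T=[.567,-.15]
for nm,g,ps in(("cup",[*C,.045],(-60,-45,-33,-15,0,-75)),("cupup",[*C,.2],(-60,-33,-15,0)),("pour",[*T,.115],(-15,0,-30)),("nest",[*N,.125],(21,10,0,30))):
  for psi in ps:
    for th in (10,20):
      for phi in (0,180):
        q=robot.ik(*tool(g,psi,th,phi)); 
        print(nm,psi,th,phi,None if q is None else np.round(q,1))
E
```

```text
cup [ 0.40213832 -0.26410514  0.08      ] nest [0.59044751 0.22610032 0.07      ]
cup -60 10 0 None
cup -60 10 180 None
cup -60 20 0 None
cup -60 20 180 None
cup -45 10 0 None
cup -45 10 180 None
cup -45 20 0 None
cup -45 20 180 None
cup -33 10 0 None
cup -33 10 180 None
cup -33 20 0 None
cup -33 20 180 None
cup -15 10 0 None
cup -15 10 180 None
cup -15 20 0 None
cup -15 20 180 None
cup 0 10 0 None
cup 0 10 180 None
cup 0 20 0 None
cup 0 20 180 None
cup -75 10 0 None
cup -75 10 180 None
cup -75 20 0 None
cup -75 20 180 None
cupup -60 10 0 None
cupup -60 10 180 None
cupup -60 20 0 None
cupup -60 20 180 None
cupup -33 10 0 None
cupup -33 10 180 None
cupup -33 20 0 None
cupup -33 20 180 None
cupup -15 10 0 None
cupup -15 10 180 None
cupup -15 20 0 None
cupup -15 20 180 None
cupup 0 10 0 None
cupup 0 10 180 None
cupup 0 20 0 None
cupup 0 20 180 None
pour -15 10 0 None
pour -15 10 180 None
pour -15 20 0 None
pour -15 20 180 None
pour 0 10 0 None
pour 0 10 180 None
pour 0 20 0 None
pour 0 20 180 None
pour -30 10 0 None
pour -30 10 180 None
pour -30 20 0 None
pour -30 20 180 None
nest 21 10 0 None
nest 21 10 180 None
nest 21 20 0 None
nest 21 20 180 None
nest 10 10 0 None
nest 10 10 180 None
nest 10 20 0 None
nest 10 20 180 None
nest 0 10 0 None
nest 0 10 180 None
nest 0 20 0 None
nest 0 20 180 None
nest 30 10 0 None
nest 30 10 180 None
nest 30 20 0 None
nest 30 20 180 None
```

```bash
cat > scan.py <<'E'
from h import *
C=[.402,-.263];N=[.59,.2255];T=[.567,-.15]
for nm,g in(("cup",[*C,.045]),("cuphi",[*C,.06]),("pour",[*T,.125]),("nest",[*N,.125]),("nesthi",[*N,.22])):
  for th in (5,15,25,35,45,60,75):
    ok=[]
    for psi in range(-180,180,15):
      for phi in (0,90,-90,180):
        q=robot.ik(*tool(g,psi,th,phi))
        if q is not None: ok.append((psi,phi,*np.round(q).astype(int)[3:])) 
    print(nm,th,len(ok),*sorted(set(o[0] for o in ok)),'|',*ok[::max(1,len(ok)//3)][:3])
E
python3 scan.py
```

```text
cup 5 20 -120 -105 15 30 45 | (-120, 0, np.int64(111), np.int64(-75), np.int64(161)) (-105, -90, np.int64(37), np.int64(-85), np.int64(0)) (30, 0, np.int64(110), np.int64(64), np.int64(-170))
cup 15 32 -150 -135 -120 -105 15 30 45 60 | (-150, 0, np.int64(120), np.int64(-50), np.int64(161)) (-120, -90, np.int64(86), np.int64(-70), np.int64(42)) (30, 0, np.int64(96), np.int64(61), np.int64(-151))
cup 25 44 -165 -150 -135 -120 -105 15 30 45 60 75 90 | (-165, 0, np.int64(117), np.int64(-38), np.int64(159)) (-120, -90, np.int64(73), np.int64(-63), np.int64(25)) (45, 0, np.int64(97), np.int64(49), np.int64(-147))
cup 35 68 -180 -165 -150 -135 -120 -105 15 30 45 60 75 90 105 120 135 150 165 | (-180, 0, np.int64(113), np.int64(-27), np.int64(159)) (-105, -90, np.int64(45), np.int64(-55), np.int64(-11)) (90, 0, np.int64(111), np.int64(22), np.int64(-163))
cup 45 72 -180 -165 -150 -135 -120 -105 -90 15 30 45 60 75 90 105 120 135 150 165 | (-180, 0, np.int64(103), np.int64(-24), np.int64(154)) (-90, 0, np.int64(38), np.int64(-39), np.int64(53)) (90, 0, np.int64(102), np.int64(20), np.int64(-159
[... 5120 characters left out ...]
, 0, np.int64(94), np.int64(2), np.int64(-172)) (-60, 0, np.int64(72), np.int64(-15), np.int64(75)) (60, 0, np.int64(66), np.int64(12), np.int64(-56))
nesthi 5 16 -60 -45 -30 75 | (-60, 0, np.int64(106), np.int64(-83), np.int64(133)) (-45, 90, np.int64(-16), np.int64(-78), np.int64(115)) (-30, -90, np.int64(-35), np.int64(-61), np.int64(-81))
nesthi 15 24 -60 -45 -30 60 75 90 | (-60, 0, np.int64(81), np.int64(-75), np.int64(104)) (-30, 0, np.int64(-3), np.int64(-57), np.int64(25)) (75, 0, np.int64(76), np.int64(75), np.int64(-103))Traceback (most recent call last):
  File "scan.py", line 8, in <module>
    q=robot.ik(*tool(g,psi,th,phi))
ValueError: time passes only in moves, steps and waits
```

The horizontal grasp works from the left-hand side (heading = azimuth − 80°), which keeps the gripper body away from the rack at the nest. Now the approach.

Run:
```python
from h import *
C=[.402,-.2635]
hi=tool([*C,.18],-108,20,0); lo=tool([*C,.048],-108,20,0)
print(robot.ik(*hi),robot.ik(*lo))
for phi in(0,180):
  print(phi,robot.ik(*tool([.54,-.165,.12],-88,28,phi)),robot.ik(*tool([.59,.2255,.13],-60,20,phi)))
robot.move_pose(*hi)
im=robot.grab_frame("top");a=cv2.resize(im[230:350,320:440],(480,480),interpolation=cv2.INTER_CUBIC)
im=robot.grab_frame("scene");b=cv2.resize(im[110:270,100:206],(318,480),interpolation=cv2.INTER_CUBIC)
cv2.imwrite("pics/pre.png",np.hstack([a,b]))
o=robot.observe();print(o["time"],o["tool_pos"],o["q"],hi)
```

```text
[-17.03888842  -6.05570133 -33.90937878  64.78496408 -69.97786454
  92.80811529] [-17.03888842   7.41583109 -36.36630977  48.85650068 -69.97786454
  92.80811529]
0 [ -5.10014984  -0.63784057 -31.8681404   45.68284548 -61.18455818
  75.14075159] [ 33.14444044  26.82138603  -2.96601155  68.78304709 -69.76432509
  99.12502923]
180 [  -5.10014984   -0.63784057  -31.8681404    45.68284548  -61.18455818
 -104.85924841] [ 33.14444044  26.82138603  -2.96601155  68.78304709 -69.76432509
 -80.87497077]
1.6417 [ 0.41663265 -0.22001404  0.19774528] [-17.18315051  -6.04885856 -33.81401277  64.79116347 -69.94351151
  92.80129022] (array([ 0.41652, -0.21881,  0.1971 ]), array([180.,  70.,  72.]))
```

View pics/pre.png

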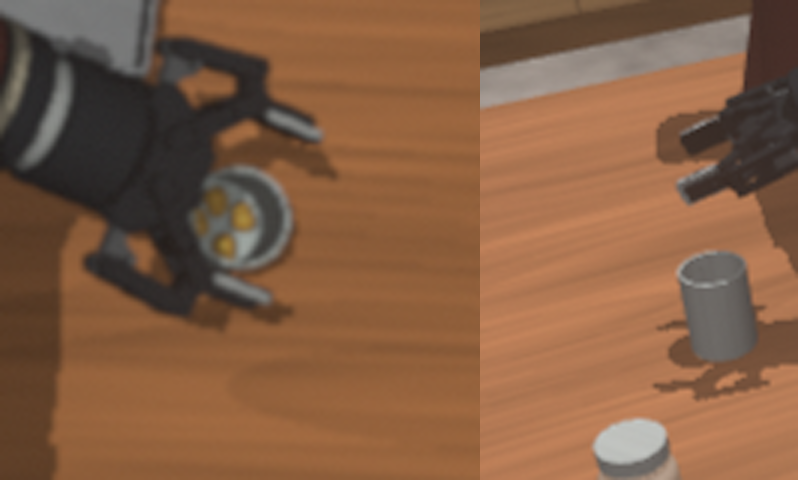

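The crop shows all four nuggets at about (225,220), and the fingers straddle the cup; the 25 px offset is the parallax expected from the height. The scene crop shows clear space around it. Descend, grip, lift.

Run:
```python
from h import *
C=[.402,-.2635]
def st(t):
    o=robot.observe();print(t,round(o["time"],2),o["tool_pos"].round(4),o["tcp_rot"].round(2),o["ft_force"].round(1),round(o["gripper_width"],4),round(o["gripper_force"],1))
lo=tool([*C,.048],-108,20,0)
print(robot.line_to(lo[0],vel=.1,guard=12)); st("low")
robot.set_gripper(.04); st("grip")
p=robot.observe()["tool_pos"]; np.save("grip_tcp.npy",p)
robot.line_to(tool([*C,.17],-108,20,0)[0],vel=.1); robot.pause(.3); st("up")
im=robot.grab_frame("top");a=cv2.resize(im[230:350,320:440],(400,400),interpolation=cv2.INTER_CUBIC)
im=robot.grab_frame("scene");b=cv2.resize(im[130:260,120:220],(308,400),interpolation=cv2.INTER_CUBIC)
cv2.imwrite("pics/up.png",np.hstack([a,b]))
```

```text
False
low 3.11 [ 0.4169 -0.2189  0.0657] [179.83  70.01  71.84] [ 0.6 -0.3 -0.2] 0.0853 0.0
grip 3.48 [ 0.417  -0.219   0.0659] [179.79  70.05  71.81] [1.5 1.1 4.7] 0.0589 63.7
up 5.14 [ 0.4164 -0.2188  0.1868] [-179.91   70.     72.08] [-0.1 -0.  -3.1] 0.0586 71.3
```

View pics/up.png

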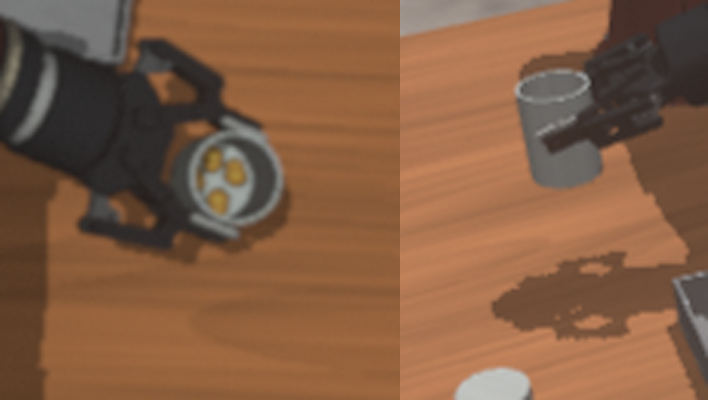

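The cup is held upright near mid-height and off the bench; width 58.6 mm and 3.1 N match cup plus nuggets. Now to the tray to pour.

Run:
```python
from h import *
def st(t):
    o=robot.observe();print(t,round(o["time"],2),o["tool_pos"].round(4),o["q"].round(1),o["ft_force"].round(1),round(o["gripper_width"],4))
P=[.54,-.165]
a=tool([*P,.17],-88,28,0); b=tool([*P,.118],-88,28,0)
robot.line_to(a[0],vel=.1,rotation=a[1]); robot.line_to(b[0],vel=.1); st("at")
q=np.array(robot.observe()["q"]);q0=np.array(robot.ik(*b)); q=q0.copy()
for r in [60,80,90,100,110,120,130,145,160,172]:
    q[5]=q0[5]-r; robot.goto_joints(q); 
    if r>=90 : robot.pause(.15)
st("poured"); robot.pause(.6)
im=robot.grab_frame("top");a=cv2.resize(im[170:270,270:390],(480,400),interpolation=cv2.INTER_CUBIC)
im=robot.grab_frame("scene");b=cv2.resize(im[170:290,190:300],(366,400),interpolation=cv2.INTER_CUBIC)
cv2.imwrite("pics/pour.png",np.hstack([a,b])[:,:800]); st("end")
np.save("q0.npy",q0)
```

```text
at 7.62 [ 0.5386 -0.121   0.1419] [ -5.1  -0.5 -31.9  45.5 -61.2  75.1] [ 0.9 -0.9 -2.3] 0.0586
poured 12.72 [ 0.5385 -0.1209  0.1415] [ -5.1  -0.5 -31.9  45.5 -61.2 -96.6] [ 0.7 -1.  -2.9] 0.0582
end 13.43 [ 0.5384 -0.1209  0.1414] [ -5.1  -0.5 -31.9  45.4 -61.2 -96.9] [-0.3  0.4 -2.3] 0.0586
```

View pics/pour.png

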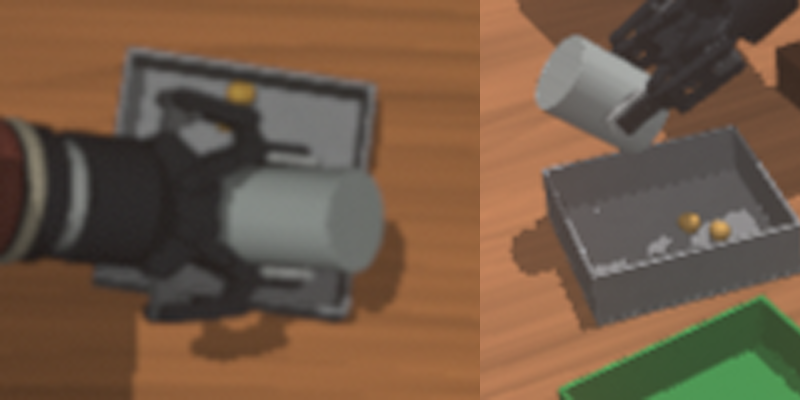

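Two nuggets are visible in the tray (scene crop (689,221) and (719,229)); the other two are hidden. Turn the cup upright, lift and look.

Run:
```python
from h import *
q=np.load("q0.npy"); robot.goto_joints(q)
a=tool([.54,-.165,.22],-88,20,0); robot.line_to(a[0],vel=.15,rotation=a[1]); 
robot.line_to(tool([.44,-.25,.25],-88,20,0)[0],vel=.15);robot.pause(.3)
o=robot.observe();print(o["time"],o["ft_force"],o["tool_pos"],o["gripper_width"])
im=robot.grab_frame("top");a=cv2.resize(im[170:310,270:420],(428,400),interpolation=cv2.INTER_CUBIC)
im=robot.grab_frame("scene");b=cv2.resize(im[170:290,190:300],(366,400),interpolation=cv2.INTER_CUBIC)
cv2.imwrite("pics/after.png",np.hstack([a,b]))
```

```text
18.1083 [ 0.50170683 -0.80831656 -1.96996704] [ 0.43858221 -0.20283553  0.266825  ] 0.05859410657297982
```

View pics/after.png

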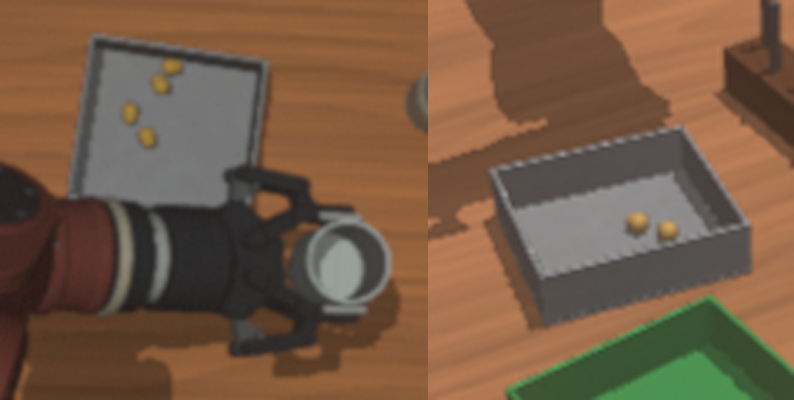

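All four nuggets lie in the grey tray (crop (173,66), (161,84), (130,113), (147,137)) and the cup is empty and upright. Carry it high over the rack to above the large ring.

Run:
```python
from h import *
N=[.5904,.226]
def st(t):
    o=robot.observe();print(t,round(o["time"],2),o["tool_pos"].round(4),o["tcp_rot"].round(2),o["ft_force"].round(1),o["q"].round(1))
z0=np.load("grip_tcp.npy")[2]
a=tool([*N,.26],-60,20,0)
robot.line_to(tool([.44,-.25,.26],-88,20,0)[0]); robot.line_to(a[0],vel=.12,rotation=a[1]); st("above")
t=a[0].copy(); t[2]=.081+z0; robot.line_to(t,vel=.06); robot.pause(.5); st("final"); print(t,a[1])
im=robot.grab_frame("top");a=cv2.resize(im[165:240,140:230],(480,400),interpolation=cv2.INTER_CUBIC)
im=robot.grab_frame("scene");b=cv2.resize(im[140:230,325:411],(382,400)[0:0] or (318,333),interpolation=cv2.INTER_CUBIC)
b=cv2.copyMakeBorder(b,0,67,0,0,cv2.BORDER_CONSTANT)
cv2.imwrite("pics/fin.png",np.hstack([a,b]));
```

```text
above 22.67 [0.5669 0.2666 0.2771] [180.    70.   119.99] [ 0.3 -0.4 -2.5] [ 33.2  19.8   2.5  81.3 -69.8  99.2]
final 25.48 [0.5669 0.2667 0.1469] [-180.   70.  120.] [-0.   1.4 -2.2] [ 33.2  27.   -2.8  68.8 -69.8  99.2]
[0.56691    0.26669    0.14685259] [180.  70. 120.]
```

View pics/fin.png

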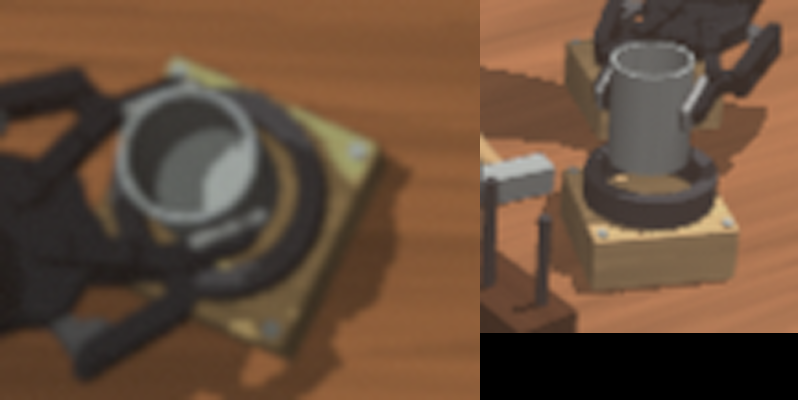

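Run:
```python
from h import *
print("rim top",ray("top",(174.65,193.5),.161),"rim scene",ray("scene",(371.1,156.1),.161))
a=np.linspace(0,2*np.pi,73)
def circ(c,r,z): return np.c_[c[0]+r*np.cos(a),c[1]+r*np.sin(a),0*a+z]
N=(.5904,.226)
for nm,r,z in(("ring",.05,.07),("rim",.03,.161),("base",.03,.081)):
    for n,ox,oy,s,off in(("scene",325,140,3.7,480),("top",140,165,5.333,0)):
        p=(proj(n,circ(N,r,z))+.5-[ox,oy])*s+[off,0]; print(nm,n,p.min(0).round(),p.max(0).round())
```

```text
rim top [0.58884634 0.22372378 0.161     ] rim scene [0.59583725 0.21829372 0.161     ]
ring scene [580. 134.] [715. 200.]
ring top [112.  89.] [327. 300.]
rim scene [614.  38.] [699.  75.]
rim top [113.  84.] [252. 219.]
base scene [608. 134.] [689. 173.]
base top [150. 126.] [281. 253.]
```

Run:
```python
from h import *
a=np.linspace(0,2*np.pi,73); N=(.5904,.226); rows=[]
for n,ox,oy in(("scene",343,147),("top",150,175)):
    im=robot.grab_frame(n); np.save(f"pics/{n}_f.npy",im)
    c=cv2.resize(im[oy:oy+50,ox:ox+66],(396,300),interpolation=cv2.INTER_CUBIC); d=c.copy()
    for r,z,col in((.05,.07,(0,255,255)),(.03,.161,(0,0,255)),(.03,.081,(255,255,0))):
        p=(proj(n,np.c_[N[0]+r*np.cos(a),N[1]+r*np.sin(a),0*a+z])+.5-[ox,oy])*6
        cv2.polylines(d,[p.round().astype(int)],True,col,1)
    rows.append(np.hstack([c,d]))
cv2.imwrite("pics/chk.png",np.vstack(rows))
```

```text
(no output)
```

View pics/chk.png

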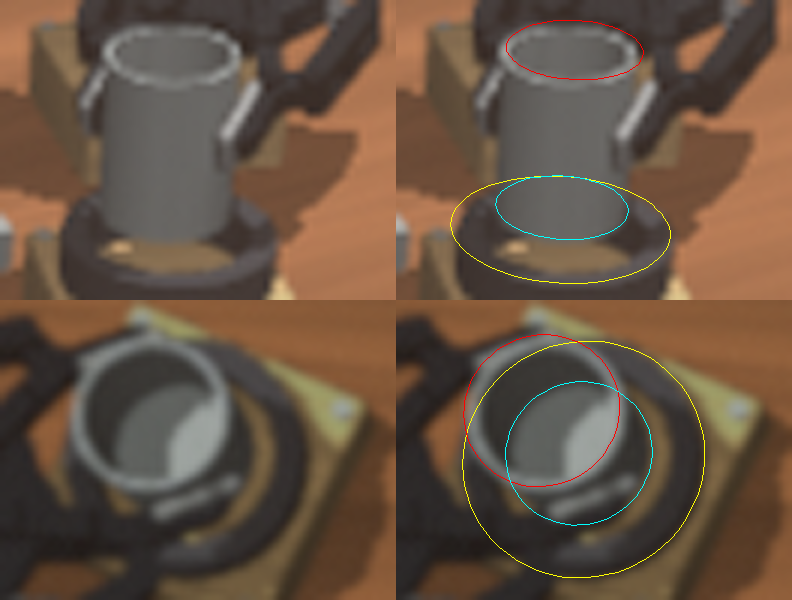

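Run:
```python
from h import *
N=np.array([.5904,.226]); 
def J(P):
    P=np.array(P);o=[]
    for n in("scene","top"):
        o.append(np.array([(proj(n,P+e)-proj(n,P))[0]/.001 for e in np.eye(3)*.001]).T)
    return np.vstack(o)
for nm,P,d,rows in(("ring",[*N,.07],[4,2,-1,-1.5],range(4)),("rim",[*N,.161],[-6.5,4.5,6,2.5],range(4)),("base",[*N,.081],[1,1,-3],range(3))):
    A=J(P)[list(rows)]; b=np.array(d)/6; x,res,_,_=np.linalg.lstsq(A,b,rcond=None); print(nm,(x*1000).round(1),"mm resid px",(A@x-b).round(2))
print(J([*N,.1]).round(0))
```

```text
ring [ 1.  1. -1.] mm resid px [-0.18  0.04 -0.13 -0.09]
rim [-0.7 -2.3 -1.8] mm resid px [ 0.17 -0.04  0.12  0.09]
base [-1.   1.4 -1.4] mm resid px [-0.  0. -0.]
[[ 222.  296.   26.]
 [ 150.  -90. -323.]
 [  29. -412.  -75.]
 [-403.  -14.  -86.]]
```

The crop shows the ring outline on its prediction, the cup base within about 2 mm of it, and the rim leaning about 3 mm towards the tool heading (a tilt of about 2°). Gap about 10.6 mm. I'll make a small correction (tool 2° up, 1.5 mm shift), check it and look once more.

Run:
```python
from h import *
z0=np.load("grip_tcp.npy")[2]
g=np.array([.5904+.0016,.226+.0012,.081+z0-G*np.sin(np.radians(20))])
t=tool(g,-60,18,0); robot.line_to(t[0],vel=.008,rotation=t[1]); robot.pause(.6)
o=robot.observe();print(o["time"],o["tool_pos"],t,o["tcp_rot"],o["qvel"].round(2),o["ft_force"])
a=np.linspace(0,2*np.pi,73); N=(.5904,.226); rows=[]
for n,ox,oy in(("scene",343,147),("top",150,175)):
    im=robot.grab_frame(n)
    c=cv2.resize(im[oy:oy+50,ox:ox+66],(396,300),interpolation=cv2.INTER_CUBIC); d=c.copy()
    for r,z,col in((.05,.07,(0,255,255)),(.03,.161,(0,0,255)),(.03,.081,(255,255,0))):
        p=(proj(n,np.c_[N[0]+r*np.cos(a),N[1]+r*np.sin(a),0*a+z])+.5-[ox,oy])*6
        cv2.polylines(d,[p.round().astype(int)],True,col,1)
    rows.append(np.hstack([c,d]))
cv2.imwrite("pics/chk2.png",np.vstack(rows))
```

```text
26.775 [0.56822883 0.26837563 0.14523934] (array([0.56822, 0.26838, 0.1452 ]), array([180.,  72., 120.])) [179.99139599  72.00087656 119.99178509] [-0.08  0.07  0.    0.07 -0.09  0.13] [ 0.37261521 -0.94074231 -3.12011578]
```

View pics/chk2.png

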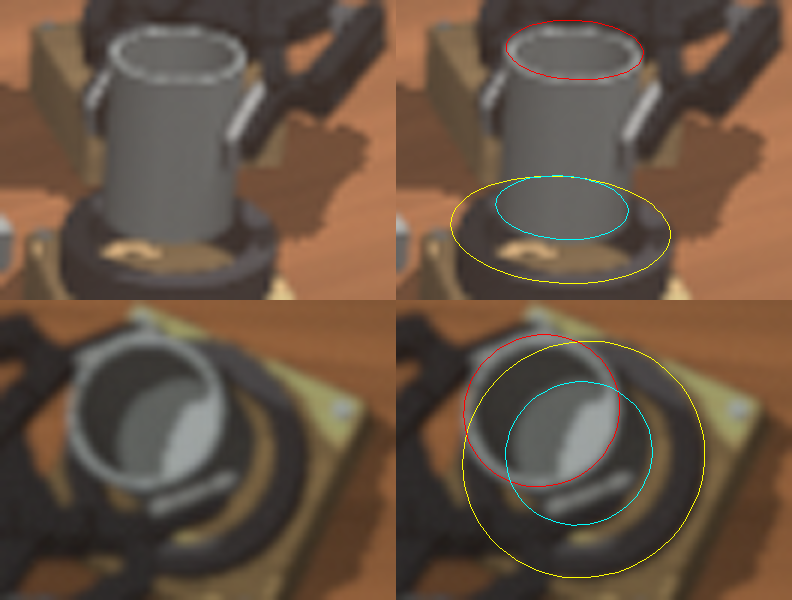

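The rim (scene (178,53), top (146,412)) and the base now sit on the predicted outlines to within about 1 mm. The gap is about 10 mm and the arm is at rest. Handing in.

```bash
python3 -c "
from plant import robot
print(robot.job_done())"
```

```text
the job is handed in; nothing more can be done
None
```

I handed the job in at about 27 s of robot time: all four nuggets are in the grey tray, and the empty cup is held upright and at rest, centred about 10 mm above the larger ring by the camera check and not touching it.

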